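# Isolate the warmer, hang the basket, switch back on

## Task

Before you reach over the blue drying warmer, turn its isolator (the red handle on the yellow box) fully off; then hang the basket of burnishing stones by its handle on both prongs of the warmer's hook and let go, and finally turn the red handle fully back on. Keep the basket level enough that no stone could roll out, leave the grey box's black handle on, and leave everything else on the table where it is.

Things in the scene. Friction and masses are not known exactly. Their poses are not given: they have to be found in the camera images.
- switch_box: yellow isolator box 110 x 110 mm, 70 mm tall; origin under its centre, x towards the green (on) mark, y towards the black (off) mark, z up; fixed
- isolator (a joint): red isolator handle, rad: 0 = on, 1.571 = off, both end stops; it snaps over about the middle and takes up to 0.3 N m. Turns about the box's upright centre line, increasing counter-clockwise seen from above. At 0 the bar lies along the box's x (white-marked end at the green mark), at 1.571 along the box's y (white-marked end at the black mark)
- isolator_grip (a point): point on the red handle's axis at mid-height of its bar, 97 mm above the table; its x axis runs along the bar to the white-marked end. The bar (the black one is alike) is 100 mm long, 16 mm thick and 38 mm tall (80 to 118 mm above the table), centred on the axis
- spare_box: grey isolator of another machine, box 110 x 110 mm, 70 mm tall; origin under its centre, x towards the green (on) mark, y towards the black (off) mark, z up; fixed
- spare_isolator (a joint): black isolator handle, rad: 0 = on, 1.571 = off, both end stops; it snaps over about the middle and takes up to 0.3 N m. Turns about the box's upright centre line, increasing counter-clockwise seen from above. At 0 the bar lies along the box's x (white-marked end at the green mark), at 1.571 along the box's y (white-marked end at the black mark)
- warmer: blue drying warmer, fixed: base x -60 to +115 mm, y -75 to +75 mm, 35 mm tall; warm plate 116 mm across on it, top at 39 mm. A 16 mm post at x = +85 mm carries at 220 mm height a crossbar along y with a two-pronged hook reaching to -x. Origin on the table under the hook's seat. Nothing stands above 237 mm; the basket comes in from -x, its handle along y
- hook_seat (a point): midway between the prongs, where the centre of the basket's handle bar lies when it hangs (219 mm above the table); axes as the warmer. Prongs: 10 mm round bar at y = -42 and +42 mm, dipping to a trough at x = 0 (its top face 213 mm above the table), tips turned up at x = -30 mm (top at 237 mm)
- basket: loose open metal basket, about 300 g with the stones wedged in it: tray 80 mm (x) x 148 mm (y), 45 mm tall, origin under its centre. A rigid bow handle stands in the plane x = 0: uprights at y = -68 and +68 mm, and a 12 mm round bar along y between them, its centre 140 mm above the origin
- bail_top (a point): centre of the basket's handle bar; axes as the basket. A wooden sleeve 18 mm thick from y = -22 to +22 mm is there to grip; the prongs take the bare bar on both sides of it
- tool_mug: cream mug, 80 mm across, 90 mm tall, brushes and modelling tools standing in it to 155 mm; origin under its centre
- painted_pot: terracotta pot with a white band, 100 mm across, 108 mm tall; origin under its centre
- slip_jar: small lidded jar, 64 mm across, 100 mm tall; origin under its centre
- green_palette: sandstone pigment palette, green face, 110 x 130 x 22 mm (about 40 mm with its lumps); origin under its centre
- yellow_palette: sandstone pigment palette, yellow face, 110 x 130 x 22 mm (about 40 mm with its lumps); origin under its centre
- small_bowl: small blue bowl, 90 mm across, 50 mm tall; origin under its centre
Things that resemble listed ones, but are neither listed nor needed, are in the scene too. Of the things shaped like the switch_box, the yellow one is meant.

How it is judged:
By the outcome, as a careful person would: the job done as asked, in the order asked, and still so for the second after the job is handed in, with the robot touching nothing.
It also fails if it takes over 70 s, if anything falls off the work surface, if the arm or the gripper's body presses on something with over 40 N, if the wrist force passes 120 N, or if a joint passes its speed limit or range.

## Robot

A 6-joint arm with a two-finger parallel gripper is mounted at the origin on the work surface. World frame = base frame: x ahead of the robot, y to its left, z up, the work surface at z = 0. Lengths are in m, angles in degrees, forces in N, time in s.
With the tool pointing down it reaches from about 0.4 to 0.825 m from the base axis. Payload 7 kg.
Tool frame: the origin (TCP) lies on the centre line of the jaws, within the pads' length; the fingertips stand 22 mm ahead of it and the grasp point (between the pads) lies 3 mm ahead of it; z points along the fingers, y is the line along which they close (so a half turn about z gives the same grasp; the last joint's range is limited). The gripper opens to 88 mm and grips with 3 to 60 N. Pads are 19 mm wide; open, the fingers measure 130 mm over their backs; the gripper's body (78 mm by 193 mm) begins 47 mm behind the grasp point.
Start: joints at [79.933, 20.546, 0.682, 0, -70.136, -16.507], TCP at [0.302, 0.604, 0.249] pointing down, gripper open.
Joint ranges: [-176.03, 176.03], [-82.01, 121.73], [-58.28, 71.71], [-173.87, 95.51], [-174.79, -0.11], [-173.66, 173.66]. Speed limits (degrees/s): [136.94, 136.94, 172.46, 180, 180, 180].

## Interface

Orientations are given as [roll, pitch, yaw] about the fixed x, y, z axes, in that order (R = Rz(yaw) Ry(pitch) Rx(roll)).
In Python, from plant import get_state, cams, r gives the robot as it stands.
- The arm moves only by the tool apply_moves, never from a script. Its argument "targets" is a list of rows, each an object with "dp": the shift along the world's x, y, z in m, a list of three; "yaw": the turn about the world's z in degrees. In form: [{"dp": [x, y, z], "yaw": yaw}, ...]. A call has 1 to 20 rows; each row is the pose to reach, as a shift and turn from the pose commanded when the call began; what a row does not reach only later rows make up. A row lasts 1/12 s, in which the tool goes at most 41.7 mm and 7.16 degrees, less where a joint would pass 70% of its speed; a pose out of reach is approached as far as the arm can. A call with a gripper value outside its range is refused whole. "grip" is the gripper command: -1 is fully open, 1 is shut, values between are in proportion, set as the call begins (left out, the last holds). The fingers move at their own pace and stop on an object; "squeeze" is the grip in N (left out, the last holds). Time passes only in rows, so rows that repeat a pose let the fingers close. It gives the time, the measured TCP pose, the force, the opening and the grip force at its end, in the units of the state.
- get_state(): the state, without advancing time (a new reading comes with each control period).
- cams.capture(name): name is "scene" or "top" or "wrist"; returns a dict with "image" (420x560x3 uint8, red, green, blue), "range_z" (420x560 float32, m along the optical axis (not along the pixel's ray), 0 where there is no reading), "fx", "fy", "cx", "cy" (pixels), "R" (3x3) and "t" (3): a world point X has camera coordinates R X + t; the wrist camera has in their place "T_tool_cam" (4x4, takes a point from camera to tool coordinates, whose origin is the TCP and whose axes are the flange's). Camera axes: x right, y down, z forward; pixel columns grow to the right and rows downward; lengths in m; the calibration is good to about 2 mm. A picture is of the moment at which its call begins: read the wrist's pose just before it.
- r.close_job(): hands the job in; it is judged then, once.
The state is a dict: "time_s": time; "joints": joint angles; "qd": joint speeds; "joint_torque": joint torques, N m; "tcp_pos": TCP position; "eef_rot": TCP orientation; "contact_force": force on the tool from outside, world axes, zero at the start; "moment": the same for the moment, N m; "gripper_width": finger opening in m; "gripper_force": force on a finger pad.
Only numpy, scipy, OpenCV 4.12 (cv2) and the standard library are available. Lean on these libraries where they do the work, as an engineer would, in place of code of your own. Each camera call takes 0.05 s, during which the arm holds its last target. There are 200 camera calls.

## Working session

There is one attempt and no reset: what is moved stays moved. The work goes in short steps, Python scripts to look and compute and a tool call to move; the robot and the scene stay as the last step left them, time stands still between calls to the robot, and variables do not carry over. Pictures are saved under pics/ and viewed, at most 10 in all, crops included, and the job is handed in when it is done.

Besides the shell and the picture viewer there is one more tool, called by a JSON object that holds its "api" and its "payload". apply_moves: Moves the arm, as the interface text tells. Its arguments: {"type":"object","properties":{"targets":{"type":"array","items":{"type":"object","properties":{"dp":{"type":"array","items":{"type":"number"}},"yaw":{"type":"number"}}}},"grip":{"type":"number"},"squeeze":{"type":"number"}},"required":["targets"]}

```bash
mkdir -p pics
cat > h.py <<'E'
import numpy as np, cv2
from plant import get_state, cams, r
from scipy.spatial.transform import Rotation as Ro
def cap(n):
    s=get_state(); c=cams.capture(n)
    if n=='wrist':
        T=np.eye(4);T[:3,:3]=Ro.from_euler('xyz',s['eef_rot'],degrees=True).as_matrix();T[:3,3]=s['tcp_pos']
        W=T@np.array(c['T_tool_cam']); c['R']=W[:3,:3].T; c['t']=-c['R']@W[:3,3]
    c['R']=np.array(c['R']);c['t']=np.array(c['t']).ravel()
    return c
def cloud(c):
    z=c['range_z'];v,u=np.mgrid[:z.shape[0],:z.shape[1]]
    p=np.stack([(u-c['cx'])/c['fx']*z,(v-c['cy'])/c['fy']*z,z],-1)
    w=(p-c['t'])@c['R']; w[z==0]=np.nan
    return w
def ray(c,u,v,h):
    d=np.array([(u-c['cx'])/c['fx'],(v-c['cy'])/c['fy'],1.])@c['R']; o=-c['R'].T@c['t']
    return o+d*(h-o[2])/d[2]
def save(c,n): cv2.imwrite('pics/'+n,c['image'][...,::-1])
E
python3 - <<'E'
from h import *
print(get_state())
for n in('scene','top'):
    c=cap(n);save(c,n+'0.png');np.savez(n+'0.npz',**c);print(n,c['fx'],-c['R'].T@c['t'])
E
```

```text
{'time_s': 0.0, 'joints': array([ 7.99332663e+01,  2.05916433e+01,  6.33911627e-01, -1.99863315e-02,
       -7.01375506e+01, -1.65058072e+01]), 'qd': array([ 0.05062723, -0.15114546, -0.03713305,  0.05320226,  0.01707556,
       -0.0012815 ]), 'joint_torque': array([-1.54633934e-03, -5.82724714e+01,  2.93052953e+01,  6.99731693e+00,
        6.71006273e-03, -1.73979934e-04]), 'tcp_pos': array([0.30177728, 0.60326745, 0.24762179]), 'eef_rot': array([ 1.79903306e+02, -9.05927687e-03, -2.65793394e+01]), 'contact_force': array([ 0.05821315,  0.12121322, -0.1167767 ]), 'moment': array([-0.00103568,  0.00511663,  0.01660719]), 'gripper_force': 0.0, 'gripper_width': 0.08778818505729856}
scene 477.1608409703679 [1.62152784 0.18319321 1.31088592]
top 506.5946219384991 [ 0.3513919  -0.08215329  1.84800404]
```

View pics/scene0.png

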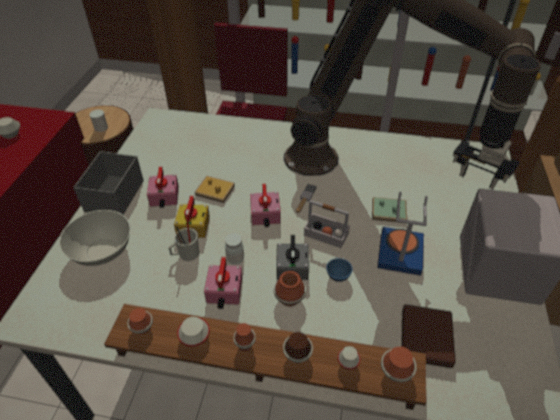

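View pics/top0.png

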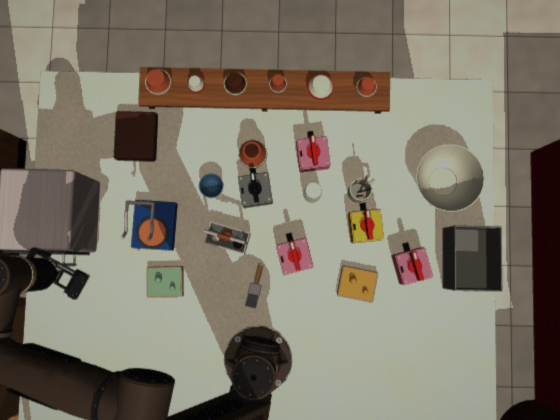

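Run:
```python
from h import *
c=dict(np.load('top0.npz')); im=c['image'][...,::-1]
a=cv2.resize(im[190:280,110:260],None,fx=5,fy=5,interpolation=cv2.INTER_CUBIC)
b=cv2.resize(im[165:255,325:405],(400,450),interpolation=cv2.INTER_CUBIC)
cv2.imwrite('pics/c1.png',cv2.resize(np.hstack([a,b]),(800,313)))
s=dict(np.load('scene0.npz')); i2=s['image'][...,::-1]
a=cv2.resize(i2[170:280,290:440],None,fx=4,fy=4,interpolation=cv2.INTER_CUBIC)
b=cv2.resize(i2[190:275,160:210],(260,440),interpolation=cv2.INTER_CUBIC)
cv2.imwrite('pics/c2.png',cv2.resize(np.hstack([a,b[:440]]),(800,409)))
for k in(c,s):
    w=cloud(k); 
    hsv=cv2.cvtColor(k['image'],cv2.COLOR_RGB2HSV)
    for nm,lo,hi,zl,zh in(('yel',(20,120,90),(32,255,255),.06,.08),('blue',(100,120,60),(125,255,255),.025,.06),('red',(0,180,80),(4,255,255),.1,.13)):
        m=(cv2.inRange(hsv,lo,hi)>0)&(w[...,2]>zl)&(w[...,2]<zh)
        n,l,st,_=cv2.connectedComponentsWithStats(m.astype(np.uint8))
        for j in range(1,n):
            if st[j,4]>25:
                p=w[l==j]; R=cv2.minAreaRect((p[:,:2]*1000).astype(np.float32)); print(nm,st[j],np.median(p,0).round(3),R)
    m=(w[...,2]>.2)&(w[...,2]<.245)&(w[...,1]>.15)&(w[...,1]<.5)&(w[...,0]>.2)&(w[...,0]<.6)
    print('hook',m.sum()); print(np.c_[np.argwhere(m)[:,::-1],w[m].round(3)][::max(1,m.sum()//25)].tolist())
    m=(w[...,2]>.12)&(w[...,2]<.16)&(w[...,1]>.0)&(w[...,1]<.25)&(w[...,0]>.3)&(w[...,0]<.6)
    print('bail',m.sum()); print(np.c_[np.argwhere(m)[:,::-1],w[m].round(3)][::max(1,m.sum()//20)].tolist())
```

```text
yel [350 209  34  34 607] [ 0.481 -0.362  0.068] ((485.0210266113281, -371.29901123046875), (108.6194076538086, 108.25041198730469), 7.594651699066162)
blue [203 175  18   6  39] [0.65  0.186 0.035] ((648.4669189453125, 183.6380615234375), (61.75135040283203, 19.584083557128906), 89.72358703613281)
blue [154 202  21  48 457] [0.508 0.34  0.035] ((471.7989807128906, 353.68927001953125), (72.25435638427734, 168.7512969970703), 87.50090789794922)
blue [132 205  19  43 340] [0.495 0.446 0.035] ((466.19464111328125, 435.7098388671875), (59.04741668701172, 149.42849731445312), 83.64653778076172)
red [311 141   7  24  96] [ 0.731 -0.18   0.117] ((731.6738891601562, -180.47341918945312), (81.30936431884766, 16.361011505126953), 7.6867289543151855)
red [366 215   7  24  91] [ 0.476 -0.372  0.117] ((477.6177978515625, -372.4898681640625), (79.46198272705078, 16.541606903076172), 6.313419342041016)
red [291 249   9  21  91] [ 0.364 -0.121  0.118] ((360.8588562011719, -122.03517150878906), (72.49261474609375, 15.630309104919434), 15.804966926574707)
red [413 257  10  23  95] [ 0.337 -0.539  0.11
[... 3872 characters left out ...]
5], [309.0, 203.0, 0.422, 0.049, 0.139], [319.0, 203.0, 0.42, 0.084, 0.144], [316.0, 204.0, 0.425, 0.075, 0.142], [326.0, 204.0, 0.426, 0.109, 0.149], [322.0, 205.0, 0.431, 0.096, 0.146], [311.0, 206.0, 0.418, 0.057, 0.122], [329.0, 206.0, 0.436, 0.121, 0.151], [326.0, 207.0, 0.44, 0.111, 0.149], [310.0, 208.0, 0.427, 0.055, 0.12], [333.0, 208.0, 0.438, 0.135, 0.146], [332.0, 209.0, 0.442, 0.133, 0.144], [331.0, 210.0, 0.446, 0.13, 0.143], [341.0, 210.0, 0.443, 0.164, 0.146], [342.0, 211.0, 0.447, 0.167, 0.146], [344.0, 212.0, 0.451, 0.175, 0.146], [347.0, 213.0, 0.453, 0.185, 0.145], [345.0, 216.0, 0.454, 0.18, 0.13], [293.0, 234.0, 0.566, 0.017, 0.127], [293.0, 240.0, 0.588, 0.021, 0.122]]
```

View pics/c1.png

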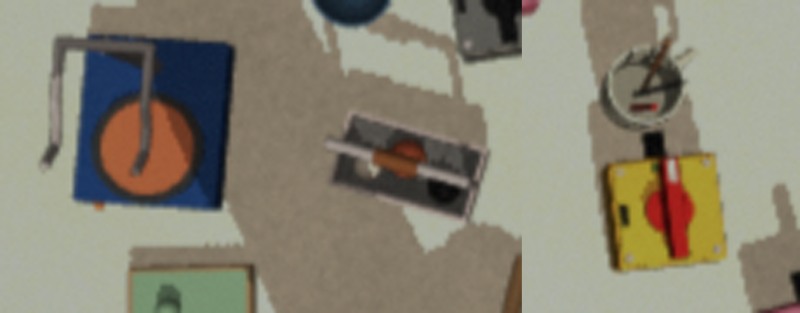

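View pics/c2.png

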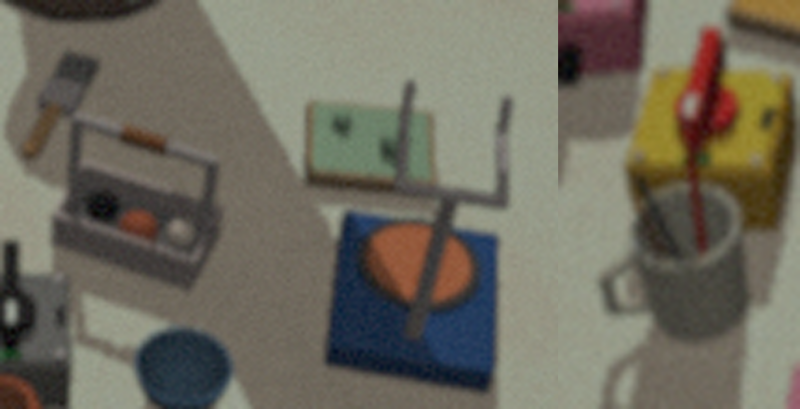

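Candidates for the isolator in the top view are pink (312,152), pink (294,256), pink (411,265), grey (255,188) and yellow (366,226). I choose yellow, and the crop confirms it: red handle, white end at the green mark, mug just beyond its +x side. The basket is at (228,236). The warmer is at (153,226), with hook tips pointing toward the robot. I'll go round inside the warmer's radius so that I don't reach over it.

{"api": "apply_moves", "payload": {"targets": [{"dp":[-0.18,-0.18,0.1],"yaw":0},{"dp":[-0.18,-0.18,0.1],"yaw":0},{"dp":[-0.18,-0.18,0.1],"yaw":0},{"dp":[-0.18,-0.18,0.1],"yaw":0},{"dp":[-0.18,-0.18,0.1],"yaw":0},{"dp":[-0.18,-0.18,0.1],"yaw":0},{"dp":[-0.18,-0.18,0.1],"yaw":0},{"dp":[-0.03,-0.29,0.1],"yaw":0},{"dp":[-0.03,-0.29,0.1],"yaw":0},{"dp":[-0.03,-0.29,0.1],"yaw":0},{"dp":[-0.03,-0.29,0.1],"yaw":0},{"dp":[-0.03,-0.29,0.1],"yaw":0},{"dp":[0.08,-0.43,0.1],"yaw":0},{"dp":[0.08,-0.43,0.1],"yaw":0},{"dp":[0.08,-0.43,0.1],"yaw":0},{"dp":[0.08,-0.43,0.1],"yaw":0},{"dp":[0.08,-0.43,0.1],"yaw":0},{"dp":[0.08,-0.43,0.1],"yaw":0}], "grip": -1}}

```text
time_s: 1.6
tcp_pos: [0.3831, 0.1711, 0.3482]
eef_rot: [179.9, 0.0, -26.8]
contact_force: [-0.9, 0.2, -0.2]
gripper_width: 0.0874
gripper_force: 0.0
```

Run:
```python
from h import *
for n in('top0','scene0'):
    w=cloud(dict(np.load(n+'.npz'))).reshape(-1,3)
    m=(w[:,0]>.53)&(w[:,0]<.75)&(w[:,1]>-.45)&(w[:,1]<-.29)
    for z in(.08,.1,.12,.14): 
        q=w[m&(w[:,2]>z)&(w[:,2]<.17)]; print(n,z,len(q),q.min(0).round(3),q.max(0).round(3)) if len(q) else 0
s=get_state();print(s['tcp_pos'],s['eef_rot'],s['joints'],s['time_s'])
```

```text
top0 0.08 133 [ 0.53  -0.391  0.08 ] [ 0.649 -0.306  0.16 ]
top0 0.1 34 [ 0.53  -0.377  0.1  ] [ 0.644 -0.339  0.16 ]
top0 0.12 20 [ 0.533 -0.377  0.121] [ 0.644 -0.339  0.16 ]
top0 0.14 6 [ 0.576 -0.359  0.141] [ 0.644 -0.34   0.16 ]
scene0 0.08 253 [ 0.53  -0.389  0.08 ] [ 0.654 -0.308  0.156]
scene0 0.1 78 [ 0.53  -0.376  0.1  ] [ 0.649 -0.343  0.156]
scene0 0.12 34 [ 0.573 -0.376  0.12 ] [ 0.649 -0.343  0.156]
scene0 0.14 10 [ 0.573 -0.361  0.142] [ 0.648 -0.343  0.156]
[0.38309283 0.17106828 0.34821943] [ 1.79943822e+02  6.48967678e-03 -2.68365439e+01] [ 5.12714916e+01 -7.75469011e+00 -1.90313604e+01  5.32786908e-03
 -7.87796394e+01  1.18909284e+01] 1.6
```

{"api": "apply_moves", "payload": {"targets": [{"dp":[0.04,-0.17,0],"yaw":-146},{"dp":[0.04,-0.17,0],"yaw":-146},{"dp":[0.04,-0.17,0],"yaw":-146},{"dp":[0.04,-0.17,0],"yaw":-146},{"dp":[0.04,-0.17,0],"yaw":-146},{"dp":[0.06,-0.37,0],"yaw":-146},{"dp":[0.06,-0.37,0],"yaw":-146},{"dp":[0.06,-0.37,0],"yaw":-146},{"dp":[0.06,-0.37,0],"yaw":-146},{"dp":[0.06,-0.37,0],"yaw":-146},{"dp":[0.098,-0.542,-0.07],"yaw":-146},{"dp":[0.098,-0.542,-0.07],"yaw":-146},{"dp":[0.098,-0.542,-0.07],"yaw":-146},{"dp":[0.098,-0.542,-0.07],"yaw":-146},{"dp":[0.098,-0.542,-0.07],"yaw":-146},{"dp":[0.098,-0.542,-0.07],"yaw":-146},{"dp":[0.098,-0.542,-0.07],"yaw":-146},{"dp":[0.098,-0.542,-0.07],"yaw":-146},{"dp":[0.098,-0.542,-0.07],"yaw":-146},{"dp":[0.098,-0.542,-0.07],"yaw":-146}]}}

```text
time_s: 3.27
tcp_pos: [0.4803, -0.3675, 0.278]
eef_rot: [180.0, -0.0, -170.1]
contact_force: [0.3, -0.0, 0.7]
gripper_width: 0.0878
gripper_force: 0.0
```

{"api": "apply_moves", "payload": {"targets": [{"dp":[0,0,0],"yaw":-3},{"dp":[0,0,0],"yaw":-3}]}}

```text
time_s: 3.43
tcp_pos: [0.4803, -0.3674, 0.2782]
eef_rot: [180.0, -0.0, -172.9]
contact_force: [0.6, 0.7, -0.0]
gripper_width: 0.0879
gripper_force: 0.0
```

```bash
cat > sw.py <<'E'
from h import *
import sys
c=cap('wrist'); 
if len(sys.argv)>1: save(c,sys.argv[1])
w=cloud(c); hsv=cv2.cvtColor(c['image'],cv2.COLOR_RGB2HSV)
m=((cv2.inRange(hsv,(0,150,60),(6,255,255))|cv2.inRange(hsv,(174,150,60),(180,255,255)))>0)&(w[...,2]>.105)&(w[...,2]<.13)
y=(cv2.inRange(hsv,(18,120,60),(34,255,255))>0)&(w[...,2]>.055)&(w[...,2]<.08)
for n,k in(('red',m),('yel',y)):
    k=cv2.morphologyEx(k.astype(np.uint8),cv2.MORPH_OPEN,np.ones((3,3)))
    p=w[k>0]; print(n,len(p),np.median(p,0).round(4), cv2.minAreaRect((p[:,:2]*1000).astype(np.float32)) if len(p)>5 else '')
s=get_state();print(s['tcp_pos'].round(4),s['eef_rot'].round(2),s['joints'].round(1),s['time_s'])
E
python3 sw.py w1.png
```

```text
red 5372 [ 0.3719 -0.368   0.1168] ((433.7574157714844, -262.30279541015625), (564.2019653320312, 340.82977294921875), 43.958717346191406)
yel 5566 [ 0.4759 -0.3787  0.0692] ((486.7138977050781, -374.6632080078125), (110.09555053710938, 108.78239440917969), 7.49273681640625)
[ 0.4803 -0.3675  0.2782] [ 1.7997e+02 -2.0000e-02 -1.7270e+02] [-18.9  13.   -6.   -0.  -71.1 -63.8] 3.4833
```

View pics/w1.png

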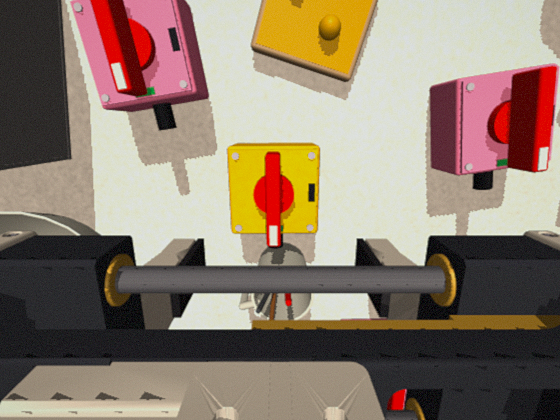

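```bash
sed -i "s/^y=/m\&=(abs(w[...,0]-.48)<.08)\&(abs(w[...,1]+.37)<.08)\ny=/" sw.py; python3 sw.py
```

```text
red 1052 [ 0.4736 -0.3768  0.1173] ((484.1061096191406, -375.99139404296875), (94.43174743652344, 14.879119873046875), 7.252679347991943)
yel 5548 [ 0.476  -0.3793  0.0693] ((486.04620361328125, -374.77960205078125), (108.40380859375, 109.03752899169922), 7.304893493652344)
[ 0.4803 -0.3677  0.2783] [ 1.7998e+02 -2.0000e-02 -1.7264e+02] [-19.   13.   -6.   -0.  -71.1 -63.7] 3.5333
```

{"api": "apply_moves", "payload": {"targets": [{"dp":[0.006,-0.007,-0.03],"yaw":0},{"dp":[0.006,-0.007,-0.07],"yaw":0},{"dp":[0.006,-0.007,-0.1],"yaw":0},{"dp":[0.006,-0.007,-0.13],"yaw":0},{"dp":[0.006,-0.007,-0.15],"yaw":0},{"dp":[0.006,-0.007,-0.159],"yaw":0},{"dp":[0.006,-0.007,-0.159],"yaw":0},{"dp":[0.006,-0.007,-0.159],"yaw":0}]}}

```text
time_s: 4.2
tcp_pos: [0.4865, -0.3755, 0.1201]
eef_rot: [-180.0, -0.0, -172.7]
contact_force: [-0.1, 0.6, 1.0]
gripper_width: 0.0877
gripper_force: 0.0
```

{"api": "apply_moves", "payload": {"targets": [{"dp":[0,0,0],"yaw":0},{"dp":[0,0,0],"yaw":0},{"dp":[0,0,0],"yaw":0},{"dp":[0,0,0],"yaw":0},{"dp":[0,0,0],"yaw":0},{"dp":[0,0,0],"yaw":0},{"dp":[0,0,0],"yaw":0},{"dp":[0,0,0],"yaw":0},{"dp":[0,0,0],"yaw":0},{"dp":[0,0,0],"yaw":0}], "grip": 1, "squeeze": 30}}

```text
time_s: 5.03
tcp_pos: [0.4859, -0.3753, 0.1195]
eef_rot: [180.0, -0.0, -172.8]
contact_force: [-0.4, 0.0, 0.5]
gripper_width: 0.0267
gripper_force: 0.0
```

{"api": "apply_moves", "payload": {"targets": [{"dp":[0,0,0],"yaw":0},{"dp":[0,0,0],"yaw":0},{"dp":[0,0,0],"yaw":0},{"dp":[0,0,0],"yaw":0}]}}

```text
time_s: 5.37
tcp_pos: [0.4858, -0.3745, 0.1195]
eef_rot: [179.9, -0.0, -172.8]
contact_force: [-0.0, 5.6, 3.2]
gripper_width: 0.016
gripper_force: 30.0
```

{"api": "apply_moves", "payload": {"targets": [{"dp":[0,0,0],"yaw":5},{"dp":[0,0,0],"yaw":10},{"dp":[0,0,0],"yaw":15},{"dp":[0,0,0],"yaw":20},{"dp":[0,0,0],"yaw":25},{"dp":[0,0,0],"yaw":30}]}}

```text
time_s: 5.87
tcp_pos: [0.486, -0.3749, 0.1195]
eef_rot: [180.0, 0.0, -142.6]
contact_force: [0.4, 2.0, 0.4]
gripper_width: 0.0156
gripper_force: 30.0
```

{"api": "apply_moves", "payload": {"targets": [{"dp":[0,0,0],"yaw":6},{"dp":[0,0,0],"yaw":12},{"dp":[0,0,0],"yaw":18},{"dp":[0,0,0],"yaw":24},{"dp":[0,0,0],"yaw":30},{"dp":[0,0,0],"yaw":36},{"dp":[0,0,0],"yaw":42},{"dp":[0,0,0],"yaw":48},{"dp":[0,0,0],"yaw":54},{"dp":[0,0,0],"yaw":58},{"dp":[0,0,0],"yaw":61},{"dp":[0,0,0],"yaw":61},{"dp":[0,0,0],"yaw":61}]}}

```text
time_s: 6.95
tcp_pos: [0.4869, -0.3754, 0.1195]
eef_rot: [-179.9, -0.0, -81.9]
contact_force: [4.8, 0.4, -2.6]
gripper_width: 0.0157
gripper_force: 30.1
```

Run:
```python
from h import *
s=get_state();print(s['eef_rot'],s['contact_force'],s['moment'],s['gripper_width'])
```

```text
[-1.79910294e+02 -2.65325138e-02 -8.19346071e+01] [ 4.83096171  0.43840587 -2.60588546] [ 0.12389423 -1.78588564 -0.44372669] 0.015727901476359083
```

{"api": "apply_moves", "payload": {"targets": [{"dp":[0,0,0],"yaw":0},{"dp":[0,0,0],"yaw":0},{"dp":[0,0,0],"yaw":0},{"dp":[0,0,0],"yaw":0},{"dp":[0,0,0],"yaw":0},{"dp":[0,0,0],"yaw":0},{"dp":[0,0,0.03],"yaw":0},{"dp":[0,0,0.07],"yaw":0},{"dp":[0,0,0.11],"yaw":0},{"dp":[0,0,0.15],"yaw":0},{"dp":[0,0,0.19],"yaw":0},{"dp":[0,0,0.19],"yaw":0}], "grip": -1}}

```text
time_s: 7.95
tcp_pos: [0.4882, -0.3775, 0.3194]
eef_rot: [-179.4, -0.5, -81.8]
contact_force: [1.4, -0.6, 2.0]
gripper_width: 0.0863
gripper_force: 0.0
```

```bash
python3 sw.py
python3 - <<'E'
from h import *
c=cap('top'); save(c,'t2.png'); w=cloud(c)
m=(w[...,2]>.12)&(w[...,2]<.16)&(w[...,1]>.03)&(w[...,1]<.22)&(w[...,0]>.36)&(w[...,0]<.5)
p=w[m]; hsv=cv2.cvtColor(c['image'],cv2.COLOR_RGB2HSV)
print(p.mean(0),cv2.fitLine(p[:,:2].astype(np.float32),cv2.DIST_HUBER,0,.01,.01).ravel())
def seg(k,f,lo,hi):
    v,u=np.nonzero(m); P=np.array([ray(k,a,b,.146) for a,b in zip(u,v)]);return P
P=seg(c,0,0,0);print(P.min(0),P.max(0))
E
```

```text
red 831 [ 0.4889 -0.3872  0.1171] ((488.14080810546875, -382.8319396972656), (15.185674667358398, 83.7008056640625), 8.038222312927246)
yel 4564 [ 0.4825 -0.3849  0.0692] ((487.4036560058594, -375.1665954589844), (109.427001953125, 109.9435806274414), 7.48428201675415)
[ 0.4875 -0.3764  0.3152] [-179.57   -0.31  -81.8 ] [-19.5  12.7  -1.6   0.1 -75.2  27.7] 8.0
[0.43107744 0.12085668 0.14538467] [0.24934642 0.96841437 0.43107745 0.12085668]
[0.40997458 0.05175824 0.146     ] [0.45115584 0.19125834 0.146     ]
```

{"api": "apply_moves", "payload": {"targets": [{"dp":[-0.056,0.497,-0.01],"yaw":-22.6},{"dp":[-0.056,0.497,-0.01],"yaw":-22.6},{"dp":[-0.056,0.497,-0.01],"yaw":-22.6},{"dp":[-0.056,0.497,-0.01],"yaw":-22.6},{"dp":[-0.056,0.497,-0.01],"yaw":-22.6},{"dp":[-0.056,0.497,-0.01],"yaw":-22.6},{"dp":[-0.056,0.497,-0.01],"yaw":-22.6},{"dp":[-0.056,0.497,-0.01],"yaw":-22.6},{"dp":[-0.056,0.497,-0.01],"yaw":-22.6},{"dp":[-0.056,0.497,-0.01],"yaw":-22.6},{"dp":[-0.056,0.497,-0.01],"yaw":-22.6},{"dp":[-0.056,0.497,-0.01],"yaw":-22.6},{"dp":[-0.056,0.497,-0.01],"yaw":-22.6},{"dp":[-0.056,0.497,-0.01],"yaw":-22.6},{"dp":[-0.056,0.497,-0.01],"yaw":-22.6}]}}

```text
time_s: 9.3
tcp_pos: [0.4293, 0.1219, 0.2985]
eef_rot: [179.9, -0.1, -104.3]
contact_force: [-0.1, -0.9, 0.2]
gripper_width: 0.0874
gripper_force: 0.0
```

Run:
```python
from h import *
c=cap('wrist'); save(c,'w3.png'); w=cloud(c); np.savez('w3.npz',**c)
s=get_state();print(s['tcp_pos'].round(4),s['eef_rot'].round(2),s['joints'].round(1),s['time_s'])
near=(abs(w[...,0]-.431)<.06)&(abs(w[...,1]-.121)<.09)
m=near&(w[...,2]>.135)&(w[...,2]<.165)
p=w[m];print(len(p),p.mean(0),cv2.minAreaRect((p[:,:2]*1000).astype(np.float32)))
hsv=cv2.cvtColor(c['image'],cv2.COLOR_RGB2HSV)
k=m&(hsv[...,1]>100);q=w[k];print(len(q),q.mean(0),cv2.minAreaRect((q[:,:2]*1000).astype(np.float32)))
```

```text
[0.4295 0.1212 0.2988] [ 1.7994e+02 -8.0000e-02 -1.0438e+02] [ 41.2  -3.5 -21.7  -0.  -72.  -55.6] 9.35
1846 [0.43227157 0.11351593 0.1450562 ] ((433.2106628417969, 117.89106750488281), (145.48004150390625, 17.32666015625), 75.2485580444336)
715 [0.43315853 0.11777306 0.14665629] ((433.3177185058594, 118.93370056152344), (44.22686767578125, 17.26691246032715), 75.74730682373047)
```

View pics/w3.png

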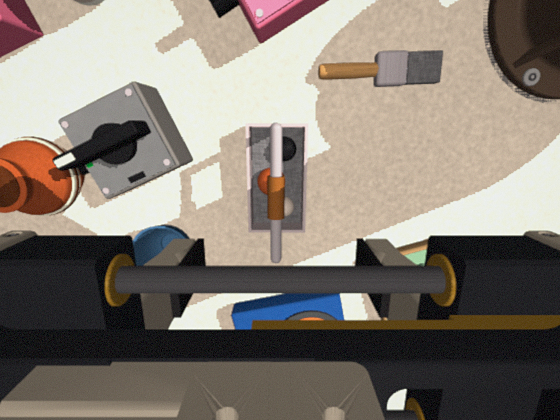

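The sleeve is centred at about pixel (275,198), and the jaw yaw matches. Descending to grip.

{"api": "apply_moves", "payload": {"targets": [{"dp":[0.004,-0.003,-0.03],"yaw":0},{"dp":[0.004,-0.003,-0.07],"yaw":0},{"dp":[0.004,-0.003,-0.11],"yaw":0},{"dp":[0.004,-0.003,-0.14],"yaw":0},{"dp":[0.004,-0.003,-0.156],"yaw":0},{"dp":[0.004,-0.003,-0.156],"yaw":0},{"dp":[0.004,-0.003,-0.156],"yaw":0}]}}

```text
time_s: 9.93
tcp_pos: [0.4339, 0.1172, 0.1432]
eef_rot: [179.9, -0.1, -104.5]
contact_force: [0.1, 0.1, 0.3]
gripper_width: 0.0876
gripper_force: 0.0
```

{"api": "apply_moves", "payload": {"targets": [{"dp":[0,0,0],"yaw":0},{"dp":[0,0,0],"yaw":0},{"dp":[0,0,0],"yaw":0},{"dp":[0,0,0],"yaw":0},{"dp":[0,0,0],"yaw":0},{"dp":[0,0,0],"yaw":0},{"dp":[0,0,0],"yaw":0},{"dp":[0,0,0],"yaw":0},{"dp":[0,0,0],"yaw":0},{"dp":[0,0,0],"yaw":0},{"dp":[0,0,0],"yaw":0},{"dp":[0,0,0],"yaw":0},{"dp":[0,0,0],"yaw":0},{"dp":[0,0,0],"yaw":0}], "grip": 1, "squeeze": 35}}

```text
time_s: 11.1
tcp_pos: [0.4339, 0.1187, 0.1435]
eef_rot: [180.0, -0.0, -104.4]
contact_force: [-0.5, 1.1, 0.8]
gripper_width: 0.0169
gripper_force: 35.0
```

{"api": "apply_moves", "payload": {"targets": [{"dp":[0,0,0.005],"yaw":0},{"dp":[0,0,0.015],"yaw":0},{"dp":[0,0,0.03],"yaw":0},{"dp":[0,0,0.045],"yaw":0},{"dp":[0,0,0.06],"yaw":0},{"dp":[0,0,0.07],"yaw":0},{"dp":[0,0,0.07],"yaw":0}]}}

```text
time_s: 11.68
tcp_pos: [0.4348, 0.1192, 0.2156]
eef_rot: [-179.9, 0.1, -104.4]
contact_force: [0.6, 0.0, -3.3]
gripper_width: 0.017
gripper_force: 35.0
```

Run:
```python
from h import *
for n in('top','scene'):
    c=cap(n); w=cloud(c); np.savez(n+'2.npz',**c)
    m=(w[...,2]>.205)&(w[...,2]<.245)&(w[...,1]>.28)&(w[...,1]<.5)&(w[...,0]>.38)&(w[...,0]<.56)
    p=w[m]; 
    for nm,f in(('p1',(p[:,1]<.37)&(p[:,0]<.51)),('p2',(p[:,1]>.41)&(p[:,0]<.51)),('bar',(p[:,0]>.515)&(p[:,1]>.36)&(p[:,1]<.42))):
        q=p[f]; print(n,nm,len(q),np.median(q,0).round(4),q.min(0).round(3),q.max(0).round(3),cv2.fitLine(q[:,:2].astype(np.float32),cv2.DIST_HUBER,0,.01,.01).ravel().round(3))
c=dict(np.load('scene0.npz')); hsv=cv2.cvtColor(c['image'],cv2.COLOR_RGB2HSV);w=cloud(c)
for n in('scene0','top0'):
    c=dict(np.load(n+'.npz')); hsv=cv2.cvtColor(c['image'],cv2.COLOR_RGB2HSV);w=cloud(c)
    m=(cv2.inRange(hsv,(100,120,50),(125,255,255))>0)&(w[...,1]>.28)&(w[...,2]>.028)&(w[...,2]<.04)
    m|=(w[...,0]>.38)&(w[...,0]<.58)&(w[...,1]>.3)&(w[...,1]<.48)&(w[...,2]>.03)&(w[...,2]<.043)
    v,u=np.nonzero(m);print(n,len(v),cv2.minAreaRect((w[m][:,:2]*1000).astype(np.float32)))
s=get_state();print(s['tcp_pos'].round(4),s['eef_rot'].round(2),s['contact_force'].round(2),s['moment'].round(3),s['time_s'])
```

```text
top p1 101 [0.4596 0.3472 0.2219] [0.41  0.341 0.206] [0.51  0.355 0.238] [ 0.999 -0.036  0.457  0.348]
top p2 99 [0.4642 0.4315 0.2203] [0.414 0.425 0.205] [0.509 0.439 0.242] [ 0.999 -0.036  0.462  0.432]
top bar 74 [0.529  0.3904 0.2242] [0.523 0.36  0.214] [0.537 0.42  0.232] [0.021 1.    0.529 0.393]
scene p1 76 [0.4456 0.3451 0.225 ] [0.413 0.338 0.209] [0.51  0.352 0.24 ] [ 0.999 -0.036  0.461  0.345]
scene p2 77 [0.4422 0.4286 0.224 ] [0.413 0.423 0.207] [0.509 0.436 0.241] [ 0.999 -0.047  0.454  0.429]
scene bar 92 [0.534  0.3864 0.2234] [0.524 0.36  0.205] [0.542 0.419 0.231] [0.031 1.    0.534 0.389]
scene0 1370 ((474.8567199707031, 386.67840576171875), (150.10008239746094, 184.16590881347656), 87.6529312133789)
top0 1462 ((471.0122375488281, 389.4831848144531), (151.20050048828125, 178.01248168945312), 87.91588592529297)
[0.4337 0.1186 0.2133] [ 1.7999e+02  2.0000e-02 -1.0443e+02] [ 0.35 -0.49 -2.98] [ 0.049 -0.034  0.008] 11.7833
```

{"api": "apply_moves", "payload": {"targets": [{"dp":[0,0,0.015],"yaw":0},{"dp":[0,0,0.035],"yaw":0},{"dp":[-0.01,0.012,0.046],"yaw":0},{"dp":[-0.03,0.035,0.046],"yaw":1},{"dp":[-0.048,0.055,0.046],"yaw":2},{"dp":[-0.066,0.075,0.046],"yaw":3},{"dp":[-0.084,0.096,0.046],"yaw":4},{"dp":[-0.1,0.118,0.046],"yaw":5},{"dp":[-0.11,0.142,0.046],"yaw":6},{"dp":[-0.114,0.168,0.046],"yaw":7},{"dp":[-0.116,0.194,0.046],"yaw":8},{"dp":[-0.118,0.22,0.046],"yaw":9},{"dp":[-0.118,0.244,0.046],"yaw":10},{"dp":[-0.118,0.264,0.046],"yaw":11},{"dp":[-0.118,0.275,0.046],"yaw":12},{"dp":[-0.118,0.275,0.046],"yaw":12.2},{"dp":[-0.118,0.275,0.046],"yaw":12.2}]}}

```text
time_s: 13.2
tcp_pos: [0.3156, 0.3931, 0.2582]
eef_rot: [179.9, -0.2, -92.2]
contact_force: [0.1, -0.8, -3.5]
gripper_width: 0.0173
gripper_force: 35.0
```

Run:
```python
from h import *
s=get_state();print(s['tcp_pos'].round(4),s['eef_rot'].round(2),s['contact_force'].round(2),s['moment'].round(3),s['time_s'])
c=cap('scene');save(c,'s4.png')
cv2.imwrite('pics/s4c.png',cv2.resize(c['image'][130:280,330:480,::-1],(600,600),interpolation=cv2.INTER_CUBIC))
c=cap('wrist');save(c,'w4.png')
```

```text
[0.3156 0.3931 0.2582] [ 1.7994e+02 -1.6000e-01 -9.2190e+01] [ 0.1  -0.81 -3.5 ] [-0.127  0.026  0.014] 13.2
```

View pics/s4c.png

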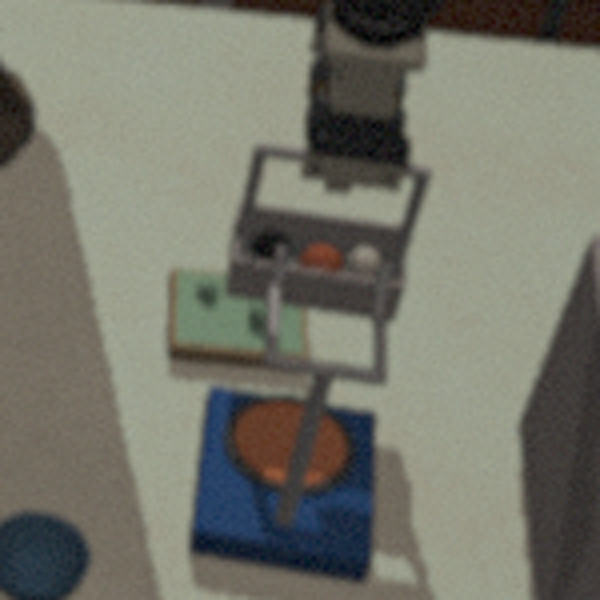

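The basket hangs level in front of the hook, lined up with both prongs (crop prongs at 275 and 380, uprights at 240 and 410). Advancing.

{"api": "apply_moves", "payload": {"targets": [{"dp":[0.01,0,0.002],"yaw":0},{"dp":[0.025,-0.001,0.002],"yaw":0},{"dp":[0.04,-0.001,0.002],"yaw":0},{"dp":[0.055,-0.002,0.002],"yaw":0},{"dp":[0.07,-0.002,0.002],"yaw":0},{"dp":[0.085,-0.003,0.002],"yaw":0},{"dp":[0.1,-0.004,0.002],"yaw":0},{"dp":[0.112,-0.004,0.002],"yaw":0},{"dp":[0.122,-0.005,0.002],"yaw":0},{"dp":[0.13,-0.005,0.002],"yaw":0},{"dp":[0.13,-0.005,0.002],"yaw":0},{"dp":[0.13,-0.005,0.002],"yaw":0}]}}

```text
time_s: 14.3
tcp_pos: [0.4461, 0.3884, 0.2614]
eef_rot: [180.0, -0.0, -92.3]
contact_force: [-0.0, -0.9, -2.5]
gripper_width: 0.017
gripper_force: 35.0
```

Run:
```python
from h import *
s=get_state();print(s['tcp_pos'].round(4),s['eef_rot'].round(2),s['contact_force'].round(2),s['moment'].round(3),s['time_s'])
a=cap('scene');b=cap('wrist')
x=cv2.resize(a['image'][140:260,350:460,::-1],(400,436),interpolation=cv2.INTER_CUBIC)
y=cv2.resize(b['image'][...,::-1],(400,300)); y=cv2.copyMakeBorder(y,0,136,0,0,cv2.BORDER_CONSTANT)
cv2.imwrite('pics/s5.png',np.hstack([x,y]))
```

```text
[0.4461 0.3884 0.2614] [ 1.7998e+02 -2.0000e-02 -9.2260e+01] [-0.02 -0.9  -2.49] [ 0.088  0.004 -0.03 ] 14.3
```

View pics/s5.png

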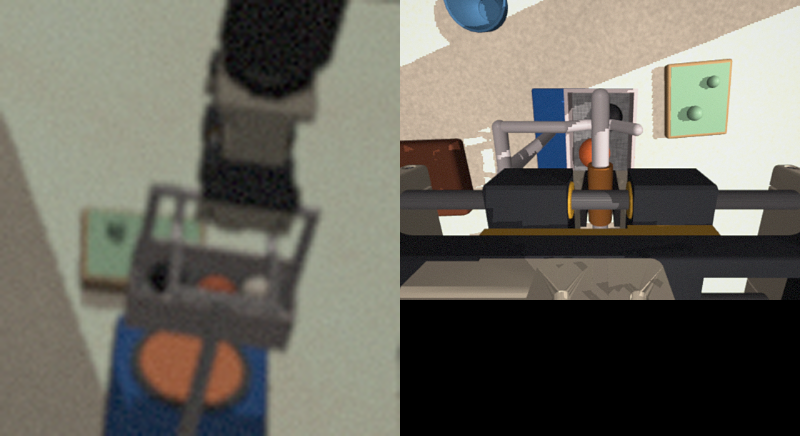

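The bar is inside the upturned tips, and the near prong is visible with its tip at (638,128) and the bar at (600,128). Lowering.

{"api": "apply_moves", "payload": {"targets": [{"dp":[0,0,-0.007],"yaw":0},{"dp":[0,0,-0.014],"yaw":0},{"dp":[0,0,-0.021],"yaw":0},{"dp":[0,0,-0.027],"yaw":0},{"dp":[0,0,-0.032],"yaw":0},{"dp":[0,0,-0.035],"yaw":0},{"dp":[0,0,-0.037],"yaw":0},{"dp":[0,0,-0.037],"yaw":0},{"dp":[0,0,-0.037],"yaw":0}]}}

```text
time_s: 15.15
tcp_pos: [0.4461, 0.3887, 0.2246]
eef_rot: [-180.0, -0.0, -92.2]
contact_force: [-0.0, -0.1, -3.3]
gripper_width: 0.0171
gripper_force: 35.0
```

{"api": "apply_moves", "payload": {"targets": [{"dp":[0,0,-0.001],"yaw":0},{"dp":[0,0,-0.002],"yaw":0},{"dp":[0,0,-0.003],"yaw":0},{"dp":[0,0,-0.003],"yaw":0}]}}

```text
time_s: 15.48
tcp_pos: [0.4461, 0.3888, 0.2221]
eef_rot: [-180.0, 0.0, -92.2]
contact_force: [-0.5, 0.6, 0.8]
gripper_width: 0.0174
gripper_force: 35.0
```

{"api": "apply_moves", "payload": {"targets": [{"dp":[0,0,0],"yaw":0},{"dp":[0,0,0],"yaw":0},{"dp":[0,0,0],"yaw":0},{"dp":[0,0,0],"yaw":0},{"dp":[0,0,0],"yaw":0},{"dp":[0,0,0],"yaw":0},{"dp":[0,0,0],"yaw":0},{"dp":[0,0,0],"yaw":0}], "grip": -0.2}}

```text
time_s: 16.15
tcp_pos: [0.446, 0.3887, 0.2215]
eef_rot: [180.0, -0.0, -92.2]
contact_force: [-0.8, 0.3, 0.7]
gripper_width: 0.0527
gripper_force: 0.0
```

{"api": "apply_moves", "payload": {"targets": [{"dp":[0,0,0.01],"yaw":0},{"dp":[0,0,0.025],"yaw":0},{"dp":[0,0,0.045],"yaw":0},{"dp":[0,0,0.07],"yaw":0},{"dp":[0,0,0.1],"yaw":0},{"dp":[0,0,0.13],"yaw":0},{"dp":[0,0,0.13],"yaw":0}]}}

```text
time_s: 16.73
tcp_pos: [0.4478, 0.3898, 0.3594]
eef_rot: [-179.6, 0.4, -92.2]
contact_force: [1.7, -0.4, 2.3]
gripper_width: 0.0524
gripper_force: 0.0
```

Run:
```python
from h import *
s=get_state();print(s['tcp_pos'].round(4),s['eef_rot'].round(2),s['contact_force'].round(2),s['moment'].round(3),s['time_s'])
a=cap('scene');b=cap('wrist')
x=cv2.resize(a['image'][140:260,350:460,::-1],(400,436),interpolation=cv2.INTER_CUBIC)
y=cv2.resize(b['image'][...,::-1],(400,300)); y=cv2.copyMakeBorder(y,0,136,0,0,cv2.BORDER_CONSTANT)
cv2.imwrite('pics/s6.png',np.hstack([x,y]))
w=cloud(b);hsv=cv2.cvtColor(b['image'],cv2.COLOR_RGB2HSV)
m=(abs(w[...,0]-.446)<.05)&(abs(w[...,1]-.389)<.04)&(w[...,2]>.2)&(w[...,2]<.245)&(hsv[...,1]>100)
q=w[m];print(len(q),np.median(q,0),cv2.minAreaRect((q[:,:2]*1000).astype(np.float32)))
```

```text
[0.4478 0.3898 0.3594] [-179.59    0.42  -92.18] [ 1.67 -0.35  2.31] [ 0.189 -0.189  0.043] 16.7333
852 [0.44650765 0.38737579 0.22587188] ((446.58221435546875, 385.27618408203125), (54.99547576904297, 17.135835647583008), 88.21802520751953)
```

View pics/s6.png

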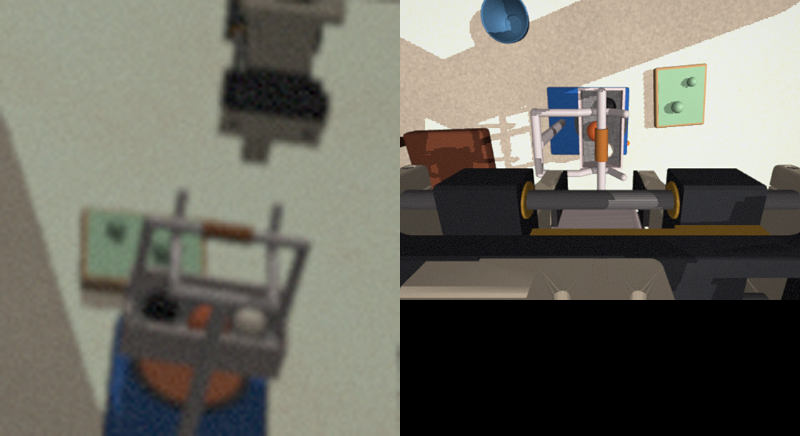

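It hangs on both prongs, level and released. Now back to the isolator.

{"api": "apply_moves", "payload": {"targets": [{"dp":[0.038,-0.764,-0.05],"yaw":9.6},{"dp":[0.038,-0.764,-0.05],"yaw":9.6},{"dp":[0.038,-0.764,-0.05],"yaw":9.6},{"dp":[0.038,-0.764,-0.05],"yaw":9.6},{"dp":[0.038,-0.764,-0.05],"yaw":9.6},{"dp":[0.038,-0.764,-0.05],"yaw":9.6},{"dp":[0.038,-0.764,-0.05],"yaw":9.6},{"dp":[0.038,-0.764,-0.05],"yaw":9.6},{"dp":[0.038,-0.764,-0.05],"yaw":9.6},{"dp":[0.038,-0.764,-0.05],"yaw":9.6},{"dp":[0.038,-0.764,-0.05],"yaw":9.6},{"dp":[0.038,-0.764,-0.05],"yaw":9.6},{"dp":[0.038,-0.764,-0.05],"yaw":9.6},{"dp":[0.038,-0.764,-0.05],"yaw":9.6},{"dp":[0.038,-0.764,-0.05],"yaw":9.6},{"dp":[0.038,-0.764,-0.05],"yaw":9.6},{"dp":[0.038,-0.764,-0.05],"yaw":9.6},{"dp":[0.038,-0.764,-0.05],"yaw":9.6},{"dp":[0.038,-0.764,-0.05],"yaw":9.6},{"dp":[0.038,-0.764,-0.05],"yaw":9.6}], "grip": -0.3}}

```text
time_s: 18.5
tcp_pos: [0.4828, -0.3786, 0.2988]
eef_rot: [179.8, 0.1, -82.8]
contact_force: [0.6, 0.1, 0.5]
gripper_width: 0.057
gripper_force: 0.0
```

{"api": "apply_moves", "payload": {"targets": [{"dp":[0,0,0],"yaw":0},{"dp":[0,0,0],"yaw":0},{"dp":[0,0,0],"yaw":0}]}}

```text
time_s: 18.75
tcp_pos: [0.4839, -0.3744, 0.3016]
eef_rot: [180.0, 0.0, -82.6]
contact_force: [0.6, -0.3, 0.2]
gripper_width: 0.0569
gripper_force: 0.0
```

```bash
python3 sw.py
```

```text
red 944 [ 0.4891 -0.3879  0.1171] ((488.4527587890625, -383.13946533203125), (15.764062881469727, 83.40122985839844), 7.026905059814453)
yel 5012 [ 0.4822 -0.3854  0.0692] ((487.551513671875, -375.5690002441406), (109.63842010498047, 108.6739730834961), 7.35045051574707)
[ 0.4841 -0.3743  0.3018] [-179.98   -0.    -82.54] [-19.4  13.   -2.9  -0.  -74.1  26.9] 18.8
```

{"api": "apply_moves", "payload": {"targets": [{"dp":[0.002,0,-0.035],"yaw":0},{"dp":[0.002,0,-0.075],"yaw":0},{"dp":[0.002,0,-0.11],"yaw":0},{"dp":[0.002,0,-0.14],"yaw":0},{"dp":[0.002,0,-0.165],"yaw":0},{"dp":[0.002,0,-0.182],"yaw":0},{"dp":[0.002,0,-0.182],"yaw":0},{"dp":[0.002,0,-0.182],"yaw":0}]}}

```text
time_s: 19.47
tcp_pos: [0.4861, -0.3746, 0.1196]
eef_rot: [179.9, 0.0, -82.5]
contact_force: [0.8, 0.3, 0.6]
gripper_width: 0.057
gripper_force: 0.0
```

{"api": "apply_moves", "payload": {"targets": [{"dp":[0,0,0],"yaw":0},{"dp":[0,0,0],"yaw":0},{"dp":[0,0,0],"yaw":0},{"dp":[0,0,0],"yaw":0},{"dp":[0,0,0],"yaw":0},{"dp":[0,0,0],"yaw":0},{"dp":[0,0,0],"yaw":0},{"dp":[0,0,0],"yaw":0},{"dp":[0,0,0],"yaw":0},{"dp":[0,0,0],"yaw":0},{"dp":[0,0,0],"yaw":0},{"dp":[0,0,0],"yaw":0}], "grip": 1, "squeeze": 30}}

```text
time_s: 20.47
tcp_pos: [0.4869, -0.3753, 0.1198]
eef_rot: [-179.9, -0.0, -82.6]
contact_force: [4.8, 1.8, 0.4]
gripper_width: 0.0158
gripper_force: 30.0
```

{"api": "apply_moves", "payload": {"targets": [{"dp":[0,0,0],"yaw":-5},{"dp":[0,0,0],"yaw":-10},{"dp":[0,0,0],"yaw":-16},{"dp":[0,0,0],"yaw":-22},{"dp":[0,0,0],"yaw":-28},{"dp":[0,0,0],"yaw":-34},{"dp":[0,0,0],"yaw":-40},{"dp":[0,0,0],"yaw":-46},{"dp":[0,0,0],"yaw":-52},{"dp":[0,0,0],"yaw":-58},{"dp":[0,0,0],"yaw":-64},{"dp":[0,0,0],"yaw":-70},{"dp":[0,0,0],"yaw":-76},{"dp":[0,0,0],"yaw":-82},{"dp":[0,0,0],"yaw":-87},{"dp":[0,0,0],"yaw":-91},{"dp":[0,0,0],"yaw":-91},{"dp":[0,0,0],"yaw":-91}]}}

```text
time_s: 21.97
tcp_pos: [0.4858, -0.3745, 0.1198]
eef_rot: [180.0, -0.0, -173.6]
contact_force: [1.4, 7.4, 5.2]
gripper_width: 0.0158
gripper_force: 30.2
```

{"api": "apply_moves", "payload": {"targets": [{"dp":[0,0,0],"yaw":0},{"dp":[0,0,0],"yaw":0},{"dp":[0,0,0],"yaw":0},{"dp":[0,0,0],"yaw":0},{"dp":[0,0,0],"yaw":0},{"dp":[0,0,0],"yaw":0},{"dp":[0,0,0.03],"yaw":0},{"dp":[0,0,0.07],"yaw":0},{"dp":[0,0,0.11],"yaw":0},{"dp":[0,0,0.15],"yaw":0},{"dp":[0,0,0.18],"yaw":0},{"dp":[0,0,0.18],"yaw":0},{"dp":[0,0,0.18],"yaw":0},{"dp":[0,0,0.18],"yaw":0}], "grip": -0.3}}

```text
time_s: 23.13
tcp_pos: [0.4856, -0.375, 0.2991]
eef_rot: [180.0, -0.0, -173.6]
contact_force: [-0.1, -0.1, -0.4]
gripper_width: 0.0569
gripper_force: 0.0
```

```bash
python3 sw.py
python3 - <<'E'
from h import *
c=cap('top'); save(c,'t9.png')
E
```

```text
red 998 [ 0.4757 -0.3762  0.1172] ((485.9149169921875, -375.3764343261719), (98.24867248535156, 15.701760292053223), 6.746217250823975)
yel 5020 [ 0.4767 -0.3812  0.0692] ((486.66632080078125, -374.7604675292969), (109.92546081542969, 108.82855987548828), 7.464433670043945)
[ 0.4854 -0.375   0.2984] [ 1.7993e+02 -8.0000e-02 -1.7363e+02] [-19.5  13.3  -3.   -0.  -73.9 -64.1] 23.1833
```

View pics/t9.png

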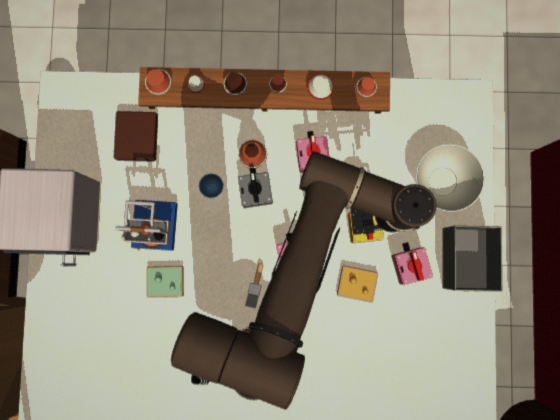

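The red handle is back on: its bar reads 6.7–7.5° against the box's 7.5°. The basket is hanging at (145,233), and the visible items sit where they were; the arm hides the mug, the slip jar and part of the isolators in this view. The gripper is clear, so I'm handing in.

```bash
python3 -c "
from plant import r
print(r.close_job())"
```

```text
the job is handed in; nothing more can be done
None
```

The isolator was turned off first, the basket was hung level on both prongs and released, the red handle was turned back on, and the job was handed in at about 23 s; the arm hid the mug and jar in my last picture, so I couldn't confirm those two hadn't moved.

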